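Click-wrench the bowl press

TASK

Take the click wrench from the cork mat, fit it fully down over the flat key of the bowl press's clamping screw, and tighten clockwise until the wrench clicks, its handle breaking over by a few degrees; stop at once, well short of the end of its free travel, so that the mended bowl is not crushed. Then lift the wrench off and lay it back flat, underside down, on the mat; leave everything else where it is.

Things in the scene. Friction and masses are not known exactly. Their poses are not given: they have to be found in the camera images.
- wrench: click torque wrench, 225 mm long, 380 g: steel head, red sleeve, black pommel. Origin on the socket axis at its underside; x points from the handle out through the head, z up. Straight handle along -x: 18 wide (y), 20 tall (8 to 28 above the underside), from x -27 to -189. Head and pommel rest on the same plane, so that on the mat the handle lies level, 8 clear of it. It balances near x -90.
- grip (a point): good place to hold the handle: x -120 of the wrench, mid-handle, 18 mm above the underside; axes as the wrench. The click comes at 0.80 N m about the socket axis: 6.7 N sideways here if pushed, but fingers that grip the handle and turn with it carry part of it as a moment about z
- pommel (a point): underside of the black pommel (36 mm across, x -205 to -189), at x -197 of the wrench
- socket (a point): centre of the mouth of the slot in the underside of the steel head (head 56 x 32 x 24 mm; slot 39 along x, 12.5 wide, 17 deep); turns with the head. At rest its axes are the wrench's; the angle between the two x axes is the break-over angle (0.17 rad at most)
- pivot (a point): top of the head on the socket axis (29.5 mm above the underside), where head and handle are pivoted by the click mechanism: rigid up to 0.80 N m, then the handle breaks over and turns on while the head stays; resistance falls steadily, 0.62 N m at 0.05 rad, 0.45 at 0.10, 0.20 at 0.17, where it is solid again. Only clockwise turning (seen from above) breaks it over; let off, it springs back to 0.
- key_seat (a point): centre of the top of the round brass flange (56 mm across) of the press's clamping screw, on its vertical axis, 120 above the table. On it stands a steel flat key, 36 long (along the point's x), 10 wide, 14 high, rounded top; the socket fits over it either way round, its mouth then resting on the flange. Turns with the screw
- screw_top (a point): top of the key on the screw axis, 14 mm above key_seat. The screw tightens clockwise seen from above with a light drag (0.12 N m) and comes up solid after 0.4 to 0.8 rad more; just where differs each time and cannot be seen. With the handle on the robot's side of the press there is room for the whole swing.
- press: green bench press that holds a mended celadon bowl foot up under its bridge; fixed; origin under the centre of its 170 x 190 base, bridge along y, 188 x 36, its top 111 above the table, bolt heads to 118 at y = +-80; x points away from the robot's side
- mat: cork mat 340 (x) x 240 (y), 3 thick, fixed; origin at the centre of its underside. The wrench lies on it at the start with its head towards +x.
- screwdriver: red-handled screwdriver, 200 long, lying on the mat beside the wrench (loose bystander); origin at the centre of its underside
- spool: aluminium solder-wire spool, 56 diameter, 52 high (loose bystander); origin at the centre of its underside
- glue: small white glue bottle, 36 diameter, 100 high (loose bystander); origin at the centre of its underside
- bowl: open celadon bowl, 140 diameter, 65 high (loose bystander); origin at the centre of its underside
- jar: terracotta jar with dark lid, 72 diameter, 75 high (loose bystander); origin at the centre of its underside
- cup: white cup, 72 diameter, 60 high (loose bystander); origin at the centre of its underside
- brush: wooden brush 200 long (loose bystander); origin at the centre of its underside

How it is judged (in metres and radians):
On the way, in this order (a step that is already met when the one before it is completed fails the run):
1. the wrench is fitted fully down over the key, not yet broken over (horizontal distance between socket and key_seat below 0.005 m and z of socket in the frame of key_seat between -0.004 and 0.004 m and angle between the x axis of socket and the x axis of key_seat, either way round below 0.2 rad and angle between the x axis of wrench and the x axis of socket, either way round below 0.02 rad), for 0.1 s.
2. the wrench, still down over the key, clicks: the handle has broken over by at least 0.03 rad (horizontal distance between socket and key_seat below 0.007 m and z of socket in the frame of key_seat between -0.004 and 0.006 m and angle between the x axis of socket and the x axis of key_seat, either way round below 0.2 rad and angle between the x axis of wrench and the x axis of socket, either way round above 0.03 rad), for 0.02 s.
3. the wrench is lifted off the key (z of socket in the frame of key_seat above 0.02 m), for 0.05 s.
At the end, for the whole second after the job is handed in: The wrench lies flat and still on the cork mat, underside down (tilt below 0.1 rad, socket and pommel both within the mat's outline, underside within 10 mm of the mat's), sprung back (break-over below 0.04 rad) and let go (x of wrench in the frame of mat between -0.17 and 0.17 m and y of wrench in the frame of mat between -0.12 and 0.12 m and z of wrench in the frame of mat between -0.002 and 0.01 m and x of pommel in the frame of mat between -0.17 and 0.17 m and y of pommel in the frame of mat between -0.12 and 0.12 m and z of pommel in the frame of mat between -0.002 and 0.01 m and angle between wrench's own z axis and vertical below 0.1 rad and linear speed of wrench below 0.02 m/s and angle between the x axis of wrench and the x axis of socket, either way round below 0.04 rad); the robot touches nothing.
It fails at once if turned on past the click: the handle broken over by more than 0.13 rad (its free travel ends at 0.17) (angle between the x axis of wrench and the x axis of socket, either way round above 0.13 rad).
It fails at once if a bystander is moved by more than 30 mm (distance of any of screwdriver, spool, glue, bowl, jar, cup, brush from where it was at the start of the episode above 0.03 m).
It also fails if it takes over 72 s, if anything falls off the work surface, if the arm or the gripper's body presses on something with over 40 N, if the wrist force passes 120 N, or if a joint passes its speed limit or range.

ROBOT

A 6-joint arm with a two-finger parallel gripper is mounted at the origin on the work surface. World frame = base frame: x ahead of the robot, y to its left, z up, the work surface at z = 0. Lengths are in mm, angles in rad, forces in N, time in s.
With the tool pointing down it reaches from about 250 to 775 mm from the base axis. Payload 8.9 kg.
Tool frame: the origin (TCP) lies midway between the tips of the shut fingers; the grasp point (between the pads) lies 19 mm behind it; z points along the fingers, y is the line along which they close (so a half turn about z gives the same grasp; the last joint's range is limited). The gripper opens to 85 mm and grips with 20 to 120 N. Pads are 22 mm wide; open, the fingers measure 114 mm over their backs; the gripper's body (76 mm by 85 mm) begins 54 mm behind the grasp point. The pads swing forward as they close: fully open they stand 13 mm farther back than shut.
Start: joints at [0.969, 0.291, -0.153, 1.127, 0, 1.431], TCP at [234.383, 469.775, 231.305] pointing down, gripper open.
Joint ranges: [-2.52, 2.52], [-0.91, 1.74], [-1.3, 1.37], [-1.96, 2.02], [-1.52, 1.47], [-3.14, 3.14]. Speed limits (rad/s): [2.22, 2.22, 2.79, 3.14, 3.14, 3.14].

INTERFACE

Orientations are given as a unit quaternion [x, y, z, w].
In Python, from workcell import readout, eyes, workorder, spotter gives the robot as it stands. The module is installed in compiled form; this text tells all that it offers.
- The arm moves only by the tool arm_command, never from a script. Its argument "targets" is a list of rows, each an object with "travel": the shift along the tool's x, y, z in mm, a list of three; "spin": the turn about the tool's z in degrees; "jaw": the opening, from 0 (shut) to 1 (fully open). A call has 1 to 20 rows; each row is the pose to reach, as a shift and turn from the pose commanded when the call began, along the tool's axes at that moment; what a row does not reach only later rows make up. A row lasts 1/8 s, in which the tool goes at most 62.5 mm and 10.7 degrees, less where a joint would pass 70% of its speed; a pose out of reach is approached as far as the arm can. A call with a gripper value outside its range is refused whole. The fingers move at their own pace and stop on an object; "newtons" is the grip in N (left out, the last holds). Time passes only in rows, so rows that repeat a pose let the fingers close. It gives the time, the measured TCP pose, the force, the opening and the grip force at its end, in the units of the state.
- readout.sense(): the state, without advancing time (a new reading comes with each control period).
- eyes.camera(name): name is "scene" or "top" or "wrist"; returns a dict with "image" (400x640x3 uint8, red, green, blue), "fx", "fy", "cx", "cy" (pixels), "extrinsics" (4x4, takes a point from world to camera coordinates); the wrist camera has in their place "mount" (4x4, takes a point from camera to tool coordinates, whose origin is the TCP and whose axes are the flange's). Camera axes: x right, y down, z forward; pixel columns grow to the right and rows downward; lengths in mm; the calibration is good to about 2 mm. The wrist camera is an equidistant fisheye: a pixel r from the principal point sees the ray r / f radians off the axis. A picture is of the moment at which its call begins: read the wrist's pose just before it. There is no depth.
- workorder.job_done(): hands the job in; it is judged then, once.
Trained networks look in a picture, given as the dict that the camera call returned (one of the last four; its "shot" number tells which), for a name from the list of things; names that differ only in an ending like _2 or _b are one class to them, and where a whole thing is asked for, a point or a joint stands for the part that bears it (a point fixed in the world has none). Each returns a list of dicts, best first, with "p" (0 to 1); they miss things now and then, are a little off and sometimes report something else, mostly with a low value. They report only what shows in the picture. A call takes as long as a camera call.
- spotter.silhouettes(picture, label): "pixels" (400x640 bool, what is visible of it) and "bbox" ([left, top, width, height] in pixels, round what is visible of it).
- spotter.spot_point(picture, label): "location" ([column, row] in pixels: a listed point, or the origin of a listed thing).
The state is a dict: "t": time; "q": joint angles; "qvel": joint speeds; "effort": joint torques, N m; "tcp_pos": TCP position; "orientation": TCP orientation; "force": force on the tool from outside, world axes, zero at the start; "ft_torque": the same for the moment, N m; "finger_gap": finger opening in mm; "grip_force": force on a finger pad.
Only numpy, scipy, OpenCV 4.12 (cv2) and the standard library are available. Lean on these libraries where they do the work, as an engineer would, in place of code of your own. Each camera call takes 0.05 s, during which the arm holds its last target. There are 200 camera calls.

## Working session

There is one attempt and no reset: what is moved stays moved. The work goes in short steps, Python scripts to look and compute and a tool call to move; the robot and the scene stay as the last step left them, time stands still between calls to the robot, and variables do not carry over. Pictures are saved under pics/ and viewed, at most 10 in all, crops included, and the job is handed in when it is done.

Besides the shell and the picture viewer there is one more tool, called after "Call:" as name([rows], argument=value, ...), one row to a line, values as JSON. arm_command: Moves the arm, as the interface text tells. Its arguments: {"type":"object","properties":{"targets":{"type":"array","items":{"type":"object","properties":{"travel":{"type":"array","items":{"type":"number"}},"spin":{"type":"number"},"jaw":{"type":"number"}}}},"newtons":{"type":"number"}},"required":["targets"]}

```bash
mkdir -p pics; cat > h.py <<'E'
import numpy as np, cv2
from scipy.spatial.transform import Rotation as R
from workcell import readout, eyes, workorder, spotter
def ray(pic,uv,st=None):
    u=np.array(uv,float)
    if 'mount' in pic:
        d=(u-[pic['cx'],pic['cy']])/[pic['fx'],pic['fy']]; th=np.linalg.norm(d)
        c=np.array([*(np.sin(th)*d/max(th,1e-9)),np.cos(th)])
        M=np.array(pic['mount']); Rt=R.from_quat(st['orientation']).as_matrix()
        o=Rt@M[:3,3]+np.array(st['tcp_pos']); return o,Rt@M[:3,:3]@c
    E=np.array(pic['extrinsics']); c=np.array([(u[0]-pic['cx'])/pic['fx'],(u[1]-pic['cy'])/pic['fy'],1])
    return -E[:3,:3].T@E[:3,3],E[:3,:3].T@c
def at(pic,uv,z,st=None):
    o,d=ray(pic,uv,st); return o+d*(z-o[2])/d[2]
def shoot(n):
    st=readout.sense(); return st,eyes.camera(n)
def save(pic,f,box=None,s=1):
    im=pic['image'][...,::-1]
    if box: l,t,r,b=box; im=im[t:b,l:r]
    cv2.imwrite('pics/'+f,cv2.resize(im,None,fx=s,fy=s,interpolation=cv2.INTER_CUBIC))
E
python3 - <<'E'
from h import *
np.set_printoptions(precision=1,suppress=True)
st=readout.sense();print(st)
Z=dict(wrench=3,grip=21,pommel=3,socket=3,pivot=32.5,key_seat=120,screw_top=134,press=0,mat=0,screwdriver=3,spool=0,glue=0,bowl=0,jar=0,cup=0,brush=0)
for n in('top','scene'):
    s,p=shoot(n); save(p,n+'.png')
    for k,z in Z.items():
        r=spotter.spot_point(p,k)
        for q in r[:1]: print(n,k,round(q['p'],2),np.array(q['location']),at(p,q['location'],z))
E
```

```text
{'t': 0.0, 'q': array([ 1. ,  0.3, -0.2,  1.1,  0. ,  1.4]), 'qvel': array([ 0.,  0., -0.,  0.,  0., -0.]), 'effort': array([ -0. , -53.7,  33.1,   0. ,  -0. ,  -0. ]), 'tcp_pos': array([234.1, 469.4, 230.7]), 'orientation': array([ 0.2,  1. , -0. , -0. ]), 'force': array([0. , 0.6, 0.8]), 'ft_torque': array([0., 0., 0.]), 'grip_force': 0.0, 'finger_gap': 85.77735922085344}
top wrench 0.75 [269.3 143.9] [709.6 192.    3. ]
top grip 0.65 [277.9 178.2] [594.8 161.6  21. ]
top pommel 0.76 [283.8 207. ] [509.2 144.8   3. ]
top socket 0.56 [272.5 142.3] [714.7 182.    3. ]
top pivot 0.59 [268.4 138.1] [718.1 190.7  32.5]
top screw_top 0.52 [387.  183.5] [ 550.5 -148.   134. ]
top press 0.75 [375.7 192.1] [ 553.5 -136.5    0. ]
top mat 0.75 [286.2 176.2] [606.  138.6   0. ]
top screwdriver 0.54 [310.4 169.7] [625.3  63.6   3. ]
top spool 0.71 [464.  163.9] [ 640.6 -414.2    0. ]
top glue 0.69 [465.4 250.5] [ 373.3 -398.9    0. ]
top bowl 0.58 [188.7 195.2] [548.8 436.7   0. ]
top jar 0.9 [203.9 154.4] [678.1 396.    0. ]
top cup 0.62 [477.1 213.2] [ 485.5 -442.8    0. ]
top brush 0.59 [180
[... 164 characters left out ...]
508.3 158.    3. ]
scene socket 0.53 [419.3 266.9] [700.5 183.7   3. ]
scene pivot 0.74 [426.  261.3] [712.9 191.1  32.5]
scene key_seat 0.73 [274.7 237.6] [ 555.6 -141.8  120. ]
scene screw_top 0.67 [480.6 236.9] [776.6 282.6 134. ]
scene press 0.82 [276.5 271. ] [ 552.2 -146.8    0. ]
scene mat 0.59 [380.5 249. ] [600.8 128.9   0. ]
scene screwdriver 0.73 [358.8 263.5] [623.4  51.6   3. ]
scene spool 0.95 [181.2 334.8] [ 636.  -407.1    0. ]
scene glue 0.94 [159.2 255.8] [ 366.3 -408.1    0. ]
scene bowl 0.98 [463.7 205.5] [554.9 434.6  -0. ]
scene jar 0.75 [480.1 237. ] [679.6 392.8   0. ]
scene cup 0.73 [148.3 290.4] [ 473.1 -453.5   -0. ]
scene brush 0.73 [429. 167.] [352.2 453.6  -0. ]
```

```bash
python3 -c "
import cv2,numpy as np
" ; ls pics
```

```text
scene.png
top.png
```

```bash
python3 - <<'E'
from h import *
np.set_printoptions(precision=3,suppress=True)
im=cv2.imread('pics/top.png')[100:280,230:450]; cv2.imwrite('pics/topc.png',cv2.resize(im,None,fx=3.5,fy=3.3,interpolation=cv2.INTER_CUBIC)[:600,:800])
st=readout.sense();Rt=R.from_quat(st['orientation']).as_matrix();print(Rt)
for t in ([560,155,230],[593,161,150]): print(Rt.T@(np.array(t)-st['tcp_pos']))
E
```

```text
[[-0.895  0.446 -0.   ]
 [ 0.446  0.895 -0.   ]
 [ 0.    -0.    -1.   ]]
[-431.903 -136.294    1.286]
[-458.754 -116.191   81.285]
```

View pics/topc.png

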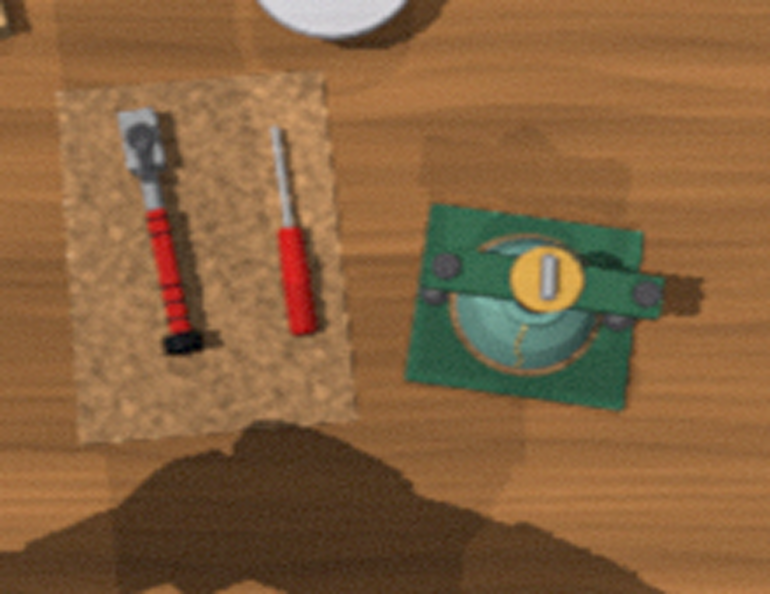

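Call:
arm_command([
  {"travel": [-50,-13,5],"spin": -4,"jaw": 1},
  {"travel": [-100,-27,10],"spin": -8,"jaw": 1},
  {"travel": [-150,-40,15],"spin": -13,"jaw": 1},
  {"travel": [-200,-54,20],"spin": -17,"jaw": 1},
  {"travel": [-250,-67,25],"spin": -21,"jaw": 1},
  {"travel": [-300,-80,30],"spin": -25,"jaw": 1},
  {"travel": [-350,-94,35],"spin": -30,"jaw": 1},
  {"travel": [-400,-107,40],"spin": -34,"jaw": 1},
  {"travel": [-450,-120,45],"spin": -37,"jaw": 1},
  {"travel": [-450,-120,45],"spin": -37,"jaw": 1},
  {"travel": [-450,-120,45],"spin": -37,"jaw": 1},
  {"travel": [-450,-120,45],"spin": -37,"jaw": 1},
])

```text
t: 3.2
tcp_pos: [582.7, 162.4, 186.5]
orientation: [-0.092, 0.996, 0.0, -0.0]
force: [-0.3, 0.6, -0.2]
finger_gap: 85.2
grip_force: 0.0
```

```bash
cat >> h.py <<'E'
def mask(p,l):
    r=spotter.silhouettes(p,l); return r[0]['pixels'] if r else None
def maskpts(p,m,z,st,n=4):
    v,u=np.nonzero(m); return np.array([at(p,(a,b),z,st) for a,b in list(zip(u,v))[::n]])
E
python3 - <<'E'
from h import *
np.set_printoptions(precision=2,suppress=True)
st,p=shoot('wrist'); save(p,'w1.png'); print(st['q'],st['tcp_pos'],st['force']);Rt=R.from_quat(st['orientation']).as_matrix();print(Rt)
print(p['mount'],p['fx'],p['cx'],p['cy'])
for k,z in dict(wrench=3,grip=21,pommel=3,socket=3,pivot=32.5).items():
    for q in spotter.spot_point(p,k)[:1]: print(k,q['p'],q['location'],at(p,q['location'],z,st))
E
```

```text
[ 0.15  0.47 -0.01  1.1   0.   -0.03] [582.72 162.38 186.53] [-0.34  0.6  -0.2 ]
[[-0.98 -0.18 -0.  ]
 [-0.18  0.98  0.  ]
 [ 0.    0.   -1.  ]]
[[   0.     -0.96   -0.26   65.9 ]
 [   1.      0.     -0.      0.3 ]
 [   0.     -0.26    0.96 -143.33]
 [   0.      0.      0.      1.  ]] 309.70691628693146 314.7492639163969 200.97008510032305
wrench 0.84 [315.5, 289.0] [714.69 188.12   3.  ]
grip 0.89 [313.3, 194.5] [594.02 163.17  21.  ]
pommel 0.82 [316.2, 116.2] [515.04 151.49   3.  ]
socket 0.77 [316.0, 287.5] [712.44 188.31   3.  ]
pivot 0.6 [314.0, 300.4] [712.39 185.9   32.5 ]
```

View pics/w1.png

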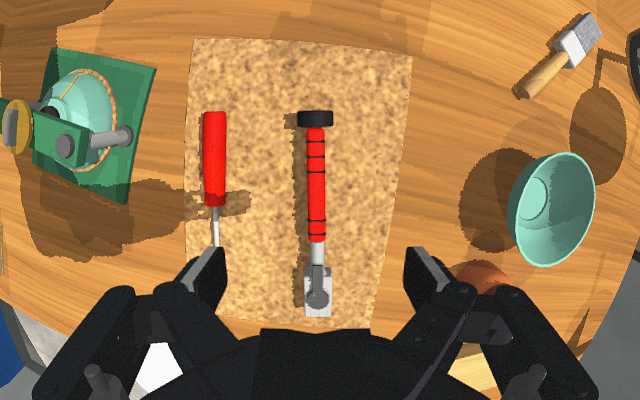

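Call:
arm_command([
  {"travel": [-12,0,50],"jaw": 0.6},
  {"travel": [-12,0,100],"jaw": 0.6},
  {"travel": [-12,0,140],"jaw": 0.6},
  {"travel": [-12,0,165],"jaw": 0.6},
  {"travel": [-12,0,180],"jaw": 0.6},
  {"travel": [-12,0,180],"jaw": 0.6},
  {"travel": [-12,0,180],"jaw": 0.0},
  {"travel": [-12,0,180],"jaw": 0.0},
  {"travel": [-12,0,180],"jaw": 0.0},
  {"travel": [-12,0,180],"jaw": 0.0},
  {"travel": [-12,0,180],"jaw": 0.0},
  {"travel": [-12,0,180],"jaw": 0.0},
  {"travel": [-12,0,180],"jaw": 0.0},
], newtons=90)

```text
schema error: expected keys travel, spin, jaw
```

Call:
arm_command([
  {"travel": [-12,0,50],"spin": 0,"jaw": 0.6},
  {"travel": [-12,0,100],"spin": 0,"jaw": 0.6},
  {"travel": [-12,0,140],"spin": 0,"jaw": 0.6},
  {"travel": [-12,0,165],"spin": 0,"jaw": 0.6},
  {"travel": [-12,0,180],"spin": 0,"jaw": 0.6},
  {"travel": [-12,0,180],"spin": 0,"jaw": 0.6},
  {"travel": [-12,0,180],"spin": 0,"jaw": 0.0},
  {"travel": [-12,0,180],"spin": 0,"jaw": 0.0},
  {"travel": [-12,0,180],"spin": 0,"jaw": 0.0},
  {"travel": [-12,0,180],"spin": 0,"jaw": 0.0},
  {"travel": [-12,0,180],"spin": 0,"jaw": 0.0},
  {"travel": [-12,0,180],"spin": 0,"jaw": 0.0},
  {"travel": [-12,0,180],"spin": 0,"jaw": 0.0},
], newtons=90)

```text
t: 5.12
tcp_pos: [596.3, 164.0, 7.9]
orientation: [-0.092, 0.996, 0.0, 0.001]
force: [-0.6, -0.3, 6.0]
finger_gap: 16.1
grip_force: 88.4
```

Call:
arm_command([
  {"travel": [0,0,-15],"spin": 0,"jaw": 0},
  {"travel": [0,0,-45],"spin": 0,"jaw": 0},
  {"travel": [0,0,-90],"spin": 0,"jaw": 0},
  {"travel": [0,0,-140],"spin": 0,"jaw": 0},
  {"travel": [0,0,-180],"spin": 0,"jaw": 0},
  {"travel": [0,0,-190],"spin": 0,"jaw": 0},
  {"travel": [0,0,-190],"spin": 0,"jaw": 0},
])

```text
t: 6.0
tcp_pos: [595.1, 163.6, 196.1]
orientation: [-0.091, 0.996, -0.0, -0.0]
force: [0.5, -0.6, -4.5]
finger_gap: 16.0
grip_force: 88.2
```

```bash
python3 - <<'E'
from h import *
np.set_printoptions(precision=2,suppress=True)
st,p=shoot('wrist'); save(p,'w2.png'); print(st['q'],st['tcp_pos'],st['force'],st['ft_torque'],st['finger_gap']);Rt=R.from_quat(st['orientation']).as_matrix();print(Rt)
for k in ('wrench','grip','pommel','socket','pivot','screw_top','key_seat'):
    for q in spotter.spot_point(p,k)[:1]: print(k,q['p'],q['location'],at(p,q['location'],dict(pivot=221,screw_top=134,key_seat=120).get(k,192),st))
s,p=shoot('top')
for k in('screw_top','key_seat'):
    for q in spotter.spot_point(p,k)[:2]: print(k,q['p'],q['location'],at(p,q['location'],dict(screw_top=134,key_seat=120)[k]))
im=p['image'];b=[360,150,420,215];save(p,'key.png',b,9)
# key: low saturation bright inside the brass
hsv=cv2.cvtColor(im,cv2.COLOR_RGB2HSV);brass=cv2.inRange(hsv,(15,130,120),(32,255,255));brass[:, :360]=0;brass[:,430:]=0;brass[:150]=0;brass[215:]=0
c=max(cv2.findContours(brass,cv2.RETR_EXTERNAL,cv2.CHAIN_APPROX_NONE)[0],key=cv2.contourArea)
(cx,cy),r=cv2.minEnclosingCircle(c);print('brass',cx,cy,r,at(p,(cx,cy),120))
m=np.zeros_like(brass);cv2.drawContours(m,[c],-1,1,-1);m[brass>0]=0
v,u=np.nonzero(m);P=np.array([at(p,(a,b),132)[:2] for a,b in zip(u,v)]);C=np.cov(P.T);w,V=np.linalg.eigh(C)
print('key',len(P),P.mean(0),np.sqrt(w)*3.46,V[:,1],np.arctan(V[1,1]/V[0,1]))
E
```

```text
[ 0.15  0.49  0.05  1.13 -0.   -0.03] [595.07 163.62 196.05] [ 0.5  -0.58 -4.49] [-0.01  0.19 -0.01] 16.02705943329885
[[-0.98 -0.18 -0.  ]
 [-0.18  0.98 -0.  ]
 [ 0.   -0.   -1.  ]]
grip 0.8 [317.1, 259.6] [600.91 166.21 192.  ]
pommel 0.92 [312.6, 89.8] [516.87 148.35 192.  ]
pivot 0.65 [10.9, 113.9] [543.12 -20.14 221.  ]
screw_top 0.8 [13.6, 115.4] [ 553.89 -140.99  134.  ]
key_seat 0.78 [22.5, 113.3] [ 552.71 -142.98  120.  ]
screw_top 0.81 [387.0, 180.0] [ 560.19 -148.35  134.  ]
screw_top 0.45 [385.0, 185.3] [ 545.52 -142.37  134.  ]
key_seat 0.63 [385.2, 186.5] [ 545.19 -145.25  120.  ]
brass 385.5816345214844 184.2346954345703 9.816031455993652 [ 551.54 -146.54  120.  ]
key 74 [ 550.65 -146.06] [13.9  40.21] [-1.    0.08] -0.08301649831817932
```

View pics/w2.png

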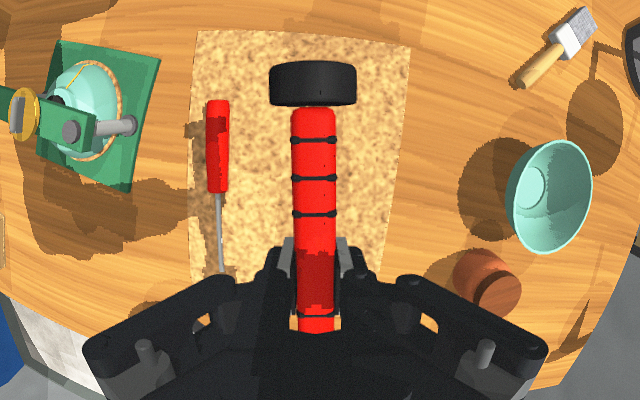

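Call:
arm_command([
  {"travel": [13,-36,3],"spin": 3,"jaw": 0},
  {"travel": [26,-73,6],"spin": 6,"jaw": 0},
  {"travel": [39,-110,9],"spin": 9,"jaw": 0},
  {"travel": [52,-150,12],"spin": 12,"jaw": 0},
  {"travel": [65,-187,14],"spin": 14,"jaw": 0},
  {"travel": [75,-218,16],"spin": 15,"jaw": 0},
  {"travel": [75,-218,16],"spin": 15,"jaw": 0},
  {"travel": [75,-218,16],"spin": 15,"jaw": 0},
])

```text
t: 7.55
tcp_pos: [561.3, -64.0, 180.4]
orientation: [0.039, 0.999, 0.0, 0.0]
force: [0.0, 0.2, -4.3]
finger_gap: 15.9
grip_force: 88.5
```

```bash
python3 - <<'E'
from h import *
np.set_printoptions(precision=2,suppress=True)
st,p=shoot('wrist'); print(st['q'],st['tcp_pos'],st['force']);Rt=R.from_quat(st['orientation']).as_matrix();print(Rt)
for k in ('pommel','screw_top','key_seat'):
    for q in spotter.spot_point(p,k)[:1]: print(k,q['p'],q['location'],at(p,q['location'],dict(screw_top=134,key_seat=120).get(k,st['tcp_pos'][2]-4.9),st)); 
    if q and k=='screw_top': a,b=map(int,q['location'])
save(p,'w3.png',[max(a-80,0),max(b-80,0),a+80,b+80],3.7); print(max(a-80,0),max(b-80,0))
hsv=cv2.cvtColor(p['image'],cv2.COLOR_RGB2HSV);brass=cv2.inRange(hsv,(15,120,90),(32,255,255))
w=np.zeros_like(brass);cv2.circle(w,(a,b),75,255,-1);brass&=w
brass=cv2.morphologyEx(brass,cv2.MORPH_OPEN,np.ones((3,3)))
c=max(cv2.findContours(brass,cv2.RETR_EXTERNAL,cv2.CHAIN_APPROX_NONE)[0],key=cv2.contourArea)
P=np.array([at(p,q[0],120,st)[:2] for q in c],np.float32);print('brass',cv2.minEnclosingCircle(P),cv2.fitEllipse(P))
m=np.zeros_like(brass);cv2.drawContours(m,[cv2.convexHull(c)],-1,1,-1);m[brass>0]=0;m=cv2.morphologyEx(m,cv2.MORPH_OPEN,np.ones((4,4)))
n,L,S,_=cv2.connectedComponentsWithStats(m);i=1+np.argmax(S[1:,4])
v,u=np.nonzero(L==i);P=np.array([at(p,q,132,st)[:2] for q in zip(u,v)],np.float32);print('key',S[i],P.mean(0),cv2.minAreaRect(P))
E
```

```text
[-0.24  0.4  -0.13  1.04  0.   -0.16] [561.28 -64.03 180.4 ] [ 0.04  0.25 -4.34]
[[-1.    0.08  0.  ]
 [ 0.08  1.    0.  ]
 [-0.    0.   -1.  ]]
pommel 0.96 [309.9, 87.8] [480.58 -59.61 175.5 ]
screw_top 0.89 [193.5, 221.2] [ 554.82 -146.28  134.  ]
key_seat 0.59 [201.3, 213.1] [ 553.47 -145.28  120.  ]
113 141
brass ((553.0647583007812, -145.11680603027344), 28.86652183532715) ((553.1392211914062, -145.12750244140625), (54.732330322265625, 56.84262466430664), 32.27079772949219)
key [188 191  23  52 932] [ 552.29 -142.4 ] ((552.9081420898438, -142.5352325439453), (13.82919692993164, 37.03429412841797), 85.44866943359375)
```

View pics/w3.png

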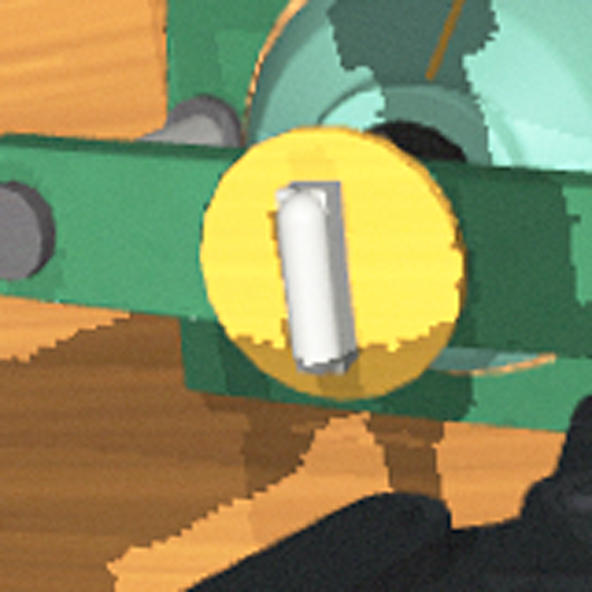

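```bash
python3 - <<'E'
from h import *
np.set_printoptions(precision=3,suppress=True)
st,p=shoot('wrist');a=at(p,(194.1,193.7),134,st);b=at(p,(200,235.6),134,st);d=b-a;print(a,b,(a+b)/2,np.linalg.norm(d),np.arctan2(d[1],d[0]))
Rt=R.from_quat(st['orientation']).as_matrix();print(Rt,np.arctan2(-Rt[1,0],-Rt[0,0]))
m=mask(p,'pommel'); v,u=np.nonzero(m); print('pommel mask',u.min(),u.max(),v.min(),v.max())
# the wide row of the pommel top: back edge & front edge at mid column, cylinder top z=underside+36
U=st['tcp_pos'][2]-4.9
for r in (v.min(),v.max()): print(r,[ (Rt.T@(at(p,(np.mean(u[v==r]),r),U+z,st)-st['tcp_pos']))[:2] for z in(18,36)])
for t in ([436,-135.5,178],): print(Rt.T@(np.array(t)-st['tcp_pos']))
E
```

```text
[ 535.904 -141.585  134.   ] [ 565.689 -142.947  134.   ] [ 550.797 -142.266  134.   ] 29.81625401289734 -0.04571978283331653
[[-0.997  0.077  0.   ]
 [ 0.077  0.997  0.   ]
 [-0.     0.    -1.   ]] -0.07745816576077653
pommel mask 267 357 60 333
60 [array([90.94 , -0.561]), array([87.491, -0.429])]
333 [array([-41.972,   0.247]), array([-27.049,   0.267])]
[119.375 -81.529   2.349]
```

Call:
arm_command([
  {"travel": [25,-16,0],"spin": 0,"jaw": 0},
  {"travel": [55,-36,0],"spin": 0,"jaw": 0},
  {"travel": [85,-58,0],"spin": 0,"jaw": 0},
  {"travel": [110,-75,5],"spin": 0,"jaw": 0},
  {"travel": [120,-82,20],"spin": 0,"jaw": 0},
  {"travel": [120,-82,35],"spin": 0,"jaw": 0},
  {"travel": [120,-82,35],"spin": 0,"jaw": 0},
])

```text
t: 8.72
tcp_pos: [434.5, -136.2, 144.8]
orientation: [0.039, 0.999, 0.0, -0.001]
force: [0.2, -0.2, -3.5]
finger_gap: 16.5
grip_force: 88.5
```

```bash
python3 - <<'E'
from h import *
np.set_printoptions(precision=2,suppress=True)
for n in('top','scene'):
    st,p=shoot(n); U=st['tcp_pos'][2]-4.9
    if n=='top': print(st['q'],st['tcp_pos'],st['force'],st['ft_torque'])
    for k,z in dict(pommel=U,socket=U,pivot=U+29.5,key_seat=120,screw_top=134).items():
        for q in spotter.spot_point(p,k)[:1]: print(n,k,q['p'],q['location'],at(p,q['location'],z))
    o=p['extrinsics']@np.array([552.3,-144,150,1]);c=(int(p['fx']*o[0]/o[2]+p['cx']),int(p['fy']*o[1]/o[2]+p['cy']))
    im=p['image'][max(c[1]-45,0):c[1]+45,c[0]-60:c[0]+60,::-1]; print(c)
    locals().setdefault('I',[]); I.append(cv2.resize(im,(640,300) if 0 else (400,300),interpolation=cv2.INTER_CUBIC))
cv2.imwrite('pics/both.png',np.hstack(I))
E
```

```text
[-0.46  0.23 -0.47  0.86 -0.   -0.39] [ 434.49 -136.2   144.8 ] [ 0.21 -0.16 -3.54] [0.02 0.16 0.02]
top socket 0.74 [386.3, 185.7] [ 543.11 -144.8   139.9 ]
top pivot 0.59 [384.2, 181.9] [ 546.94 -134.41  169.4 ]
top key_seat 0.57 [385.9, 185.8] [ 547.14 -147.25  120.  ]
top screw_top 0.49 [480.5, 213.0] [ 467.57 -395.1   134.  ]
(386, 181)
scene pommel 0.65 [251.5, 180.6] [ 346.42 -127.67  140.89]
scene socket 0.7 [272.7, 238.0] [ 575.54 -152.22  140.89]
scene pivot 0.91 [273.0, 220.0] [ 549.42 -139.01  170.39]
scene key_seat 0.58 [269.9, 237.1] [ 549.03 -151.52  120.  ]
scene screw_top 0.73 [272.7, 232.6] [ 551.69 -144.07  134.  ]
(272, 227)
```

View pics/both.png

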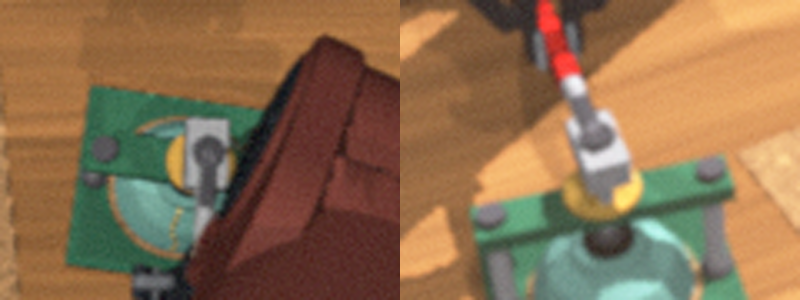

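Call:
arm_command([
  {"travel": [0,0,3],"spin": 0,"jaw": 0},
  {"travel": [0,0,6],"spin": 0,"jaw": 0},
  {"travel": [0,0,8],"spin": 0,"jaw": 0},
  {"travel": [0,0,9],"spin": 0,"jaw": 0},
  {"travel": [0,0,9],"spin": 0,"jaw": 0},
])

```text
t: 9.95
tcp_pos: [435.1, -136.6, 136.2]
orientation: [0.039, 0.999, 0.0, -0.0]
force: [-0.2, 0.5, -4.5]
finger_gap: 16.3
grip_force: 88.5
```

```bash
cat > s.py <<'E'
from h import *
np.set_printoptions(precision=2,suppress=True)
st=readout.sense();c=np.array([552.3,-144]);r=(st['tcp_pos'][:2]-c)/1e3;F=st['force'];Rt=R.from_quat(st['orientation']).as_matrix()
y=np.arctan2(-Rt[1,0],-Rt[0,0])
print(st['t'],st['tcp_pos'],F,st['ft_torque'],'yaw %.3f'%y,'bearing %.3f'%np.arctan2(-r[1],-r[0]),'T %.3f'%(st['ft_torque'][2]+r[0]*F[1]-r[1]*F[0]),st['finger_gap'],st['grip_force'])
E
python3 s.py
```

```text
9.95 [ 435.08 -136.61  136.24] [-0.19  0.54 -4.46] [-0.02  0.17  0.04] yaw -0.079 bearing -0.063 T -0.026 16.348724213613554 88.46800446510315
```

Call:
arm_command([
  {"travel": [0,0,2],"spin": 0,"jaw": 0},
  {"travel": [0,0,4],"spin": 0,"jaw": 0},
  {"travel": [0,0,5],"spin": 0,"jaw": 0},
  {"travel": [0,0,5],"spin": 0,"jaw": 0},
])

```text
t: 10.45
tcp_pos: [435.1, -136.7, 131.3]
orientation: [0.039, 0.999, -0.0, -0.0]
force: [-0.1, -1.3, -3.7]
finger_gap: 16.6
grip_force: 88.5
```

```bash
python3 s.py
```

```text
10.45 [ 435.08 -136.7   131.25] [-0.14 -1.34 -3.74] [-0.19  0.12 -0.16] yaw -0.079 bearing -0.062 T -0.004 16.578542780633676 88.53794932365417
```

Call:
arm_command([
  {"travel": [0,0,2],"spin": 0,"jaw": 0},
  {"travel": [0,0,4],"spin": 0,"jaw": 0},
  {"travel": [0,0,6],"spin": 0,"jaw": 0},
  {"travel": [0,0,7],"spin": 0,"jaw": 0},
  {"travel": [0,0,7],"spin": 0,"jaw": 0},
])

```text
t: 11.08
tcp_pos: [435.1, -136.6, 124.3]
orientation: [0.039, 0.999, -0.0, -0.0]
force: [-1.7, -0.6, -1.0]
finger_gap: 16.3
grip_force: 88.9
```

```bash
python3 s.py
```

```text
11.075 [ 435.07 -136.63  124.34] [-1.66 -0.61 -1.03] [-0.2   0.05 -0.1 ] yaw -0.079 bearing -0.063 T -0.016 16.326769242965803 88.88929724693298
```

Call:
arm_command([
  {"travel": [0,0,1],"spin": 0,"jaw": 0},
  {"travel": [0,0,1.5],"spin": 0,"jaw": 0},
  {"travel": [0,0,1.5],"spin": 0,"jaw": 0},
])

```text
t: 11.45
tcp_pos: [435.1, -136.7, 122.9]
orientation: [0.039, 0.999, -0.0, 0.0]
force: [-3.7, -0.8, 2.0]
finger_gap: 16.5
grip_force: 89.3
```

```bash
python3 s.py; python3 - <<'E'
from h import *
st,p=shoot('scene');save(p,'seat.png',[215,180,335,270],5)
E
```

```text
11.45 [ 435.07 -136.65  122.9 ] [-3.74 -0.77  1.99] [-0.18  0.07 -0.11] yaw -0.079 bearing -0.063 T 0.009 16.52137003963743 89.2726743221283
```

View pics/seat.png

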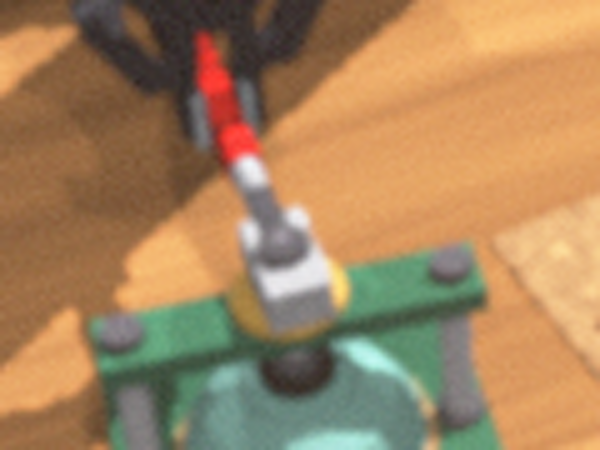

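Call:
arm_command([
  {"travel": [-0.2,6.1,0],"spin": 3,"jaw": 0},
  {"travel": [-0.6,12.3,0],"spin": 6,"jaw": 0},
  {"travel": [-1.5,18.4,0],"spin": 9,"jaw": 0},
  {"travel": [-2.6,24.4,0],"spin": 12,"jaw": 0},
  {"travel": [-4,30.4,0],"spin": 15,"jaw": 0},
  {"travel": [-5.8,36.3,0],"spin": 18,"jaw": 0},
  {"travel": [-5.8,36.3,0],"spin": 18,"jaw": 0},
])

```text
t: 12.38
tcp_pos: [443.9, -100.8, 122.9]
orientation: [0.195, 0.981, -0.0, 0.0]
force: [-2.3, -0.4, 1.9]
finger_gap: 16.6
grip_force: 89.3
```

```bash
python3 s.py
```

```text
12.375 [ 443.9  -100.77  122.91] [-2.26 -0.35  1.89] [-0.28 -0.03 -0.16] yaw -0.392 bearing -0.379 T -0.027 16.609284171725225 89.33616757392883
```

Call:
arm_command([
  {"travel": [0,2.1,0],"spin": 1,"jaw": 0},
  {"travel": [-0.1,4.1,0],"spin": 2,"jaw": 0},
  {"travel": [-0.2,6.1,0],"spin": 3,"jaw": 0},
])

```text
t: 12.75
tcp_pos: [446.4, -95.2, 122.8]
orientation: [0.221, 0.975, 0.0, 0.0]
force: [-2.6, 0.4, 1.4]
finger_gap: 16.1
grip_force: 89.5
```

```bash
python3 s.py
```

```text
12.75 [446.35 -95.21 122.82] [-2.6   0.38  1.37] [-0.19 -0.08  0.  ] yaw -0.446 bearing -0.432 T 0.088 16.13415887813927 89.48440432548523
```

Call:
arm_command([
  {"travel": [0,2.1,0],"spin": 1,"jaw": 0},
  {"travel": [-0.1,4.1,0],"spin": 2,"jaw": 0},
])

```text
t: 13.0
tcp_pos: [448.2, -91.5, 122.8]
orientation: [0.238, 0.971, 0.0, -0.0]
force: [-2.9, 0.3, 1.8]
finger_gap: 16.5
grip_force: 89.5
```

```bash
python3 s.py
```

```text
13.0 [448.17 -91.54 122.81] [-2.92  0.3   1.77] [-0.17 -0.04  0.02] yaw -0.481 bearing -0.467 T 0.138 16.520210021966836 89.52341437339783
```

Call:
arm_command([
  {"travel": [0,2.1,0],"spin": 1,"jaw": 0},
  {"travel": [-0.1,4.1,0],"spin": 2,"jaw": 0},
])

```text
t: 13.25
tcp_pos: [450.1, -87.9, 122.8]
orientation: [0.255, 0.967, 0.0, -0.0]
force: [-3.5, 1.3, 2.1]
finger_gap: 16.1
grip_force: 89.5
```

```bash
python3 s.py
```

```text
13.25 [450.14 -87.9  122.8 ] [-3.54  1.34  2.07] [-0.16 -0.07  0.09] yaw -0.516 bearing -0.502 T 0.149 16.10198947621625 89.52990531921387
```

Call:
arm_command([
  {"travel": [0,2.1,0],"spin": 1,"jaw": 0},
  {"travel": [-0.1,4.1,0],"spin": 2,"jaw": 0},
])

```text
t: 13.5
tcp_pos: [452.2, -84.4, 122.8]
orientation: [0.272, 0.962, 0.0, -0.0]
force: [-3.2, 0.5, 2.1]
finger_gap: 16.2
grip_force: 89.5
```

```bash
python3 s.py
```

```text
13.5 [452.23 -84.41 122.78] [-3.2   0.54  2.12] [-0.12 -0.04 -0.  ] yaw -0.551 bearing -0.537 T 0.131 16.22876884972274 89.54144597053528
```

Call:
arm_command([
  {"travel": [0,2.1,0],"spin": 1,"jaw": 0},
  {"travel": [-0.1,4.1,0],"spin": 2,"jaw": 0},
])

```text
t: 13.75
tcp_pos: [454.4, -81.0, 122.8]
orientation: [0.289, 0.957, 0.0, -0.0]
force: [-2.5, 1.5, 2.2]
finger_gap: 16.5
grip_force: 89.6
```

```bash
python3 s.py
```

```text
13.75 [454.45 -80.95 122.78] [-2.54  1.49  2.16] [-0.03 -0.05  0.01] yaw -0.586 bearing -0.572 T 0.021 16.50376094834123 89.55173850059509
```

Call:
arm_command([
  {"travel": [0,2.1,0],"spin": 1,"jaw": 0},
  {"travel": [-0.1,4.1,0],"spin": 2,"jaw": 0},
])

```text
t: 14.0
tcp_pos: [456.8, -77.6, 122.8]
orientation: [0.306, 0.952, 0.0, -0.0]
force: [-2.6, 1.4, 3.0]
finger_gap: 16.2
grip_force: 89.6
```

```bash
python3 s.py
```

```text
14.0 [456.77 -77.59 122.77] [-2.61  1.37  3.  ] [-0.07  0.08  0.08] yaw -0.621 bearing -0.607 T 0.119 16.244907841268144 89.5746123790741
```

Call:
arm_command([
  {"travel": [0,2.1,0],"spin": 1,"jaw": 0},
  {"travel": [-0.1,4.1,0],"spin": 2,"jaw": 0},
])

```text
t: 14.25
tcp_pos: [459.2, -74.3, 122.8]
orientation: [0.322, 0.947, 0.0, -0.0]
force: [-3.6, 1.9, 2.5]
finger_gap: 16.2
grip_force: 89.6
```

```bash
python3 s.py
```

```text
14.25 [459.22 -74.31 122.77] [-3.56  1.94  2.52] [0.08 0.16 0.05] yaw -0.656 bearing -0.643 T 0.117 16.178696476531446 89.58917140960693
```

Call:
arm_command([
  {"travel": [0,2.1,0],"spin": 1,"jaw": 0},
  {"travel": [-0.1,4.1,0],"spin": 2,"jaw": 0},
])

```text
t: 14.5
tcp_pos: [461.8, -71.1, 122.8]
orientation: [0.339, 0.941, 0.0, -0.0]
force: [-4.6, 2.0, 2.8]
finger_gap: 16.8
grip_force: 89.6
```

```bash
python3 s.py
```

```text
14.5 [461.83 -71.13 122.79] [-4.58  2.04  2.81] [0.01 0.16 0.04] yaw -0.691 bearing -0.678 T 0.185 16.813147677935284 89.61864352226257
```

Call:
arm_command([
  {"travel": [0,2.1,0],"spin": 1,"jaw": 0},
  {"travel": [-0.1,4.1,0],"spin": 2,"jaw": 0},
])

```text
t: 14.75
tcp_pos: [464.5, -68.1, 122.8]
orientation: [0.355, 0.935, -0.0, -0.0]
force: [-3.9, 1.3, 2.5]
finger_gap: 16.2
grip_force: 89.6
```

```bash
python3 s.py
```

```text
14.75 [464.47 -68.11 122.76] [-3.94  1.31  2.47] [-0.17  0.29 -0.05] yaw -0.726 bearing -0.713 T 0.129 16.248897184674732 89.56001043319702
```

Call:
arm_command([
  {"travel": [0,2.1,0],"spin": 1,"jaw": 0},
  {"travel": [-0.1,4.1,0],"spin": 2,"jaw": 0},
])

```text
t: 15.0
tcp_pos: [467.3, -65.4, 122.8]
orientation: [0.371, 0.928, -0.0, -0.0]
force: [-4.5, -0.9, 2.3]
finger_gap: 16.4
grip_force: 89.4
```

```bash
python3 s.py
```

```text
15.0 [467.25 -65.35 122.77] [-4.52 -0.92  2.3 ] [-0.51  0.43 -0.19] yaw -0.761 bearing -0.746 T 0.246 16.35827253966266 89.39550518989563
```

Call:
arm_command([
  {"travel": [0,1.5,0],"spin": 0.7,"jaw": 0},
  {"travel": [0,2.6,0],"spin": 1.3,"jaw": 0},
])

```text
t: 15.25
tcp_pos: [469.0, -63.6, 122.8]
orientation: [0.382, 0.924, -0.0, -0.0]
force: [-4.6, -1.6, 1.8]
finger_gap: 16.3
grip_force: 89.4
```

```bash
python3 s.py
```

```text
15.25 [469.   -63.56 122.77] [-4.55 -1.61  1.84] [-0.8   0.58 -0.15] yaw -0.783 bearing -0.768 T 0.350 16.274410213920184 89.43343162536621
```

Call:
arm_command([
  {"travel": [0,1.0,0],"spin": 0.5,"jaw": 0},
  {"travel": [0,2.0,0],"spin": 1,"jaw": 0},
])

```text
t: 15.5
tcp_pos: [470.2, -62.2, 122.7]
orientation: [0.39, 0.921, -0.001, -0.0]
force: [-5.7, -2.7, 2.3]
finger_gap: 16.9
grip_force: 89.5
```

```bash
python3 s.py
```

```text
15.5 [470.24 -62.24 122.73] [-5.69 -2.71  2.35] [-0.99  0.63 -0.03] yaw -0.800 bearing -0.784 T 0.656 16.882810286365842 89.46768164634705
```

Call:
arm_command([
  {"travel": [0,1.0,0],"spin": 0.5,"jaw": 0},
  {"travel": [0,1.0,0],"spin": 0.5,"jaw": 0},
])

```text
t: 15.75
tcp_pos: [470.9, -61.7, 122.7]
orientation: [0.393, 0.919, -0.001, -0.0]
force: [-5.8, -3.6, 2.5]
finger_gap: 16.2
grip_force: 89.5
```

```bash
python3 s.py
```

```text
15.75 [470.89 -61.66 122.73] [-5.76 -3.65  2.54] [-1.05  0.74  0.07] yaw -0.809 bearing -0.791 T 0.838 16.235742522757658 89.49006915092468
```

Call:
arm_command([
  {"travel": [0,1.0,0],"spin": 0.5,"jaw": 0},
  {"travel": [0,2.0,0],"spin": 1,"jaw": 0},
])

```text
t: 16.0
tcp_pos: [472.4, -60.3, 122.7]
orientation: [0.402, 0.916, -0.001, -0.0]
force: [-6.3, -2.6, 1.0]
finger_gap: 16.4
grip_force: 89.5
```

```bash
python3 s.py
```

```text
16.0 [472.35 -60.26 122.74] [-6.29 -2.65  1.05] [-1.02  0.69 -0.01] yaw -0.827 bearing -0.809 T 0.731 16.412802787816407 89.50700640678406
```

Call:
arm_command([
  {"travel": [0,1.0,0],"spin": 0.5,"jaw": 0},
  {"travel": [0,2.0,0],"spin": 1,"jaw": 0},
  {"travel": [0,2.0,0],"spin": 1,"jaw": 0},
])

```text
t: 16.38
tcp_pos: [473.8, -58.8, 122.7]
orientation: [0.409, 0.912, -0.001, -0.0]
force: [-5.2, -2.4, 1.3]
finger_gap: 16.4
grip_force: 89.5
```

```bash
python3 s.py
```

```text
16.375 [473.85 -58.84 122.7 ] [-5.25 -2.37  1.34] [-0.92  0.66  0.01] yaw -0.844 bearing -0.826 T 0.644 16.413272251833167 89.49047684669495
```

Call:
arm_command([
  {"travel": [0,1.2,0],"spin": 0.6,"jaw": 0},
  {"travel": [0,2.0,0],"spin": 1,"jaw": 0},
  {"travel": [0,2.0,0],"spin": 1,"jaw": 0},
])

```text
t: 16.75
tcp_pos: [475.4, -57.5, 122.7]
orientation: [0.417, 0.909, -0.001, -0.0]
force: [-5.3, -2.3, 1.3]
finger_gap: 16.1
grip_force: 89.5
```

```bash
python3 s.py
```

```text
16.75 [475.4  -57.48 122.71] [-5.3  -2.27  1.27] [-0.98  0.65  0.  ] yaw -0.861 bearing -0.844 T 0.636 16.065731670311028 89.47347521781921
```

Call:
arm_command([
  {"travel": [-0.1,-4.1,0],"spin": -2,"jaw": 0},
  {"travel": [-0.3,-8.2,0],"spin": -4,"jaw": 0},
  {"travel": [-0.5,-11.8,0],"spin": -5.8,"jaw": 0},
  {"travel": [-0.5,-11.8,0],"spin": -5.8,"jaw": 0},
])

```text
t: 17.25
tcp_pos: [467.3, -65.5, 122.9]
orientation: [0.371, 0.929, 0.0, 0.0]
force: [-3.2, 0.3, 2.4]
finger_gap: 16.3
grip_force: 89.3
```

```bash
python3 s.py
```

```text
17.25 [467.33 -65.46 122.94] [-3.22  0.27  2.35] [-0.65  0.15 -0.29] yaw -0.760 bearing -0.746 T -0.062 16.327184859086906 89.31001424789429
```

Call:
arm_command([
  {"travel": [0,0,-3],"spin": 0,"jaw": 0},
  {"travel": [0,0,-8],"spin": 0,"jaw": 0},
  {"travel": [0,0,-14],"spin": 0,"jaw": 0},
  {"travel": [0,0,-22],"spin": 0,"jaw": 0},
  {"travel": [0,0,-35],"spin": 0,"jaw": 0},
  {"travel": [0,0,-55],"spin": 0,"jaw": 0},
  {"travel": [0,0,-70],"spin": 0,"jaw": 0},
  {"travel": [0,0,-70],"spin": 0,"jaw": 0},
])

```text
t: 18.25
tcp_pos: [468.0, -65.4, 194.3]
orientation: [0.371, 0.929, 0.0, 0.001]
force: [0.7, 0.8, -3.4]
finger_gap: 16.2
grip_force: 88.7
```

```bash
python3 s.py;  python3 - <<'E'
from h import *
np.set_printoptions(precision=2,suppress=True)
st,p=shoot('wrist');save(p,'lift.png')
Rt=R.from_quat(st['orientation']).as_matrix();print(Rt)
q=spotter.spot_point(p,'pommel')[0];print(q,Rt.T@(at(p,q['location'],st['tcp_pos'][2]-4.9,st)-st['tcp_pos']))
d=Rt.T@(np.array([594,163,192])-st['tcp_pos']);print(d)
E
```

```text
18.25 [468.03 -65.4  194.33] [ 0.69  0.77 -3.39] [0.07 0.12 0.  ] yaw -0.759 bearing -0.751 T -0.118 16.231252078502923 88.67175221443176
[[-0.73  0.69  0.  ]
 [ 0.69  0.73 -0.  ]
 [-0.    0.   -1.  ]]
{'location': [311.0, 90.1], 'p': 0.96} [79.96 -1.27  4.69]
[ 65.88 252.38   2.52]
```

View pics/lift.png

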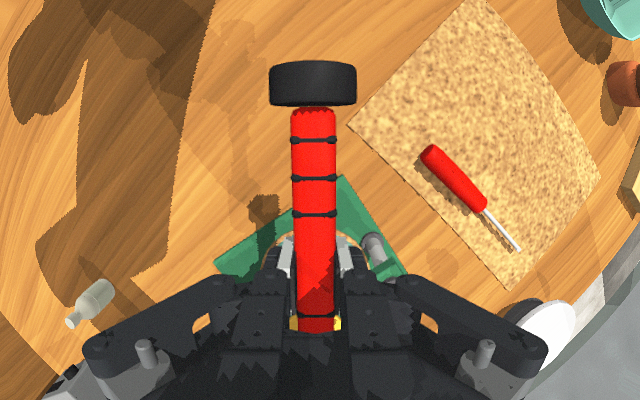

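Call:
arm_command([
  {"travel": [6,24,0],"spin": -5,"jaw": 0},
  {"travel": [15,56,0],"spin": -12,"jaw": 0},
  {"travel": [25,94,0],"spin": -20,"jaw": 0},
  {"travel": [35,134,0],"spin": -28,"jaw": 0},
  {"travel": [45,172,0],"spin": -36,"jaw": 0},
  {"travel": [54,208,0],"spin": -44,"jaw": 0},
  {"travel": [62,236,0],"spin": -50,"jaw": 0},
  {"travel": [66,252,0],"spin": -54,"jaw": 0},
  {"travel": [66,252,0],"spin": -54,"jaw": 0},
  {"travel": [66,252,0],"spin": -54,"jaw": 0},
])

```text
t: 19.6
tcp_pos: [592.0, 162.5, 192.1]
orientation: [-0.091, 0.996, -0.0, -0.001]
force: [-0.2, 0.1, -4.3]
finger_gap: 16.7
grip_force: 88.8
```

```bash
python3 s.py
```

```text
19.6 [592.   162.51 192.12] [-0.23  0.07 -4.31] [-0.07  0.16  0.04] yaw 0.182 bearing -1.700 T 0.116 16.69054701873015 88.81987452507019
```

Call:
arm_command([
  {"travel": [0,0,30],"spin": 0,"jaw": 0},
  {"travel": [0,0,75],"spin": 0,"jaw": 0},
  {"travel": [0,0,120],"spin": 0,"jaw": 0},
  {"travel": [0,0,155],"spin": 0,"jaw": 0},
  {"travel": [0,0,172],"spin": 0,"jaw": 0},
  {"travel": [0,0,178],"spin": 0,"jaw": 0},
  {"travel": [0,0,182],"spin": 0,"jaw": 0},
  {"travel": [0,0,184],"spin": 0,"jaw": 0},
  {"travel": [0,0,184],"spin": 0,"jaw": 0},
])

```text
t: 20.72
tcp_pos: [593.1, 163.1, 9.5]
orientation: [-0.091, 0.996, 0.0, 0.001]
force: [0.4, -0.2, -4.5]
finger_gap: 16.4
grip_force: 88.7
```

```bash
python3 s.py
```

```text
20.725 [593.11 163.08   9.45] [ 0.4  -0.22 -4.53] [-0.05  0.11  0.01] yaw 0.183 bearing -1.703 T -0.120 16.442391680093746 88.67631912231445
```

Call:
arm_command([
  {"travel": [0,0,1],"spin": 0,"jaw": 0},
  {"travel": [0,0,2],"spin": 0,"jaw": 0},
  {"travel": [0,0,2],"spin": 0,"jaw": 0},
  {"travel": [0,0,2],"spin": 0,"jaw": 0.3},
  {"travel": [0,0,1],"spin": 0,"jaw": 0.5},
  {"travel": [0,0,0],"spin": 0,"jaw": 0.6},
  {"travel": [0,0,0],"spin": 0,"jaw": 0.6},
  {"travel": [0,0,0],"spin": 0,"jaw": 0.6},
  {"travel": [0,0,-15],"spin": 0,"jaw": 0.6},
  {"travel": [0,0,-50],"spin": 0,"jaw": 0.6},
  {"travel": [0,0,-100],"spin": 0,"jaw": 0.6},
  {"travel": [0,0,-150],"spin": 0,"jaw": 0.6},
  {"travel": [0,0,-170],"spin": 0,"jaw": 0.6},
  {"travel": [0,0,-170],"spin": 0,"jaw": 0.6},
])

```text
t: 22.48
tcp_pos: [593.9, 163.2, 181.5]
orientation: [-0.091, 0.996, 0.0, 0.002]
force: [-0.0, 0.5, -0.6]
finger_gap: 50.9
grip_force: 0.0
```

```bash
python3 s.py; python3 - <<'E'
from h import *
np.set_printoptions(precision=1,suppress=True)
st,p=shoot('wrist');save(p,'end.png')
for k,z in dict(wrench=3,grip=21,pommel=3,socket=3,mat=0).items():
    for q in spotter.spot_point(p,k)[:1]: print(k,q['p'],at(p,q['location'],z,st))
E
```

```text
22.475 [593.9  163.21 181.47] [-0.05  0.49 -0.63] [-0.01 -0.02  0.02] yaw 0.183 bearing -1.705 T 0.057 50.86345939753084 0.0
wrench 0.77 [708.8 182.4   3. ]
grip 0.86 [591.8 161.4  21. ]
pommel 0.63 [517.7 145.4   3. ]
socket 0.72 [706.5 183.6   3. ]
mat 0.94 [611.8 135.7   0. ]
```

View pics/end.png

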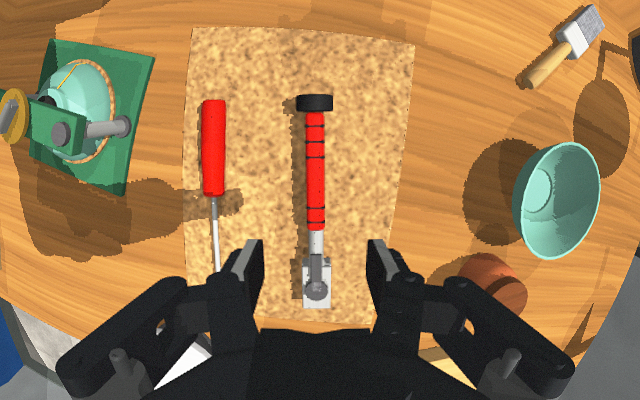

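The wrench lies flat on the mat, head at (316,285) and pommel at (314,103). It is free of the fingers and the bystanders are unmoved.

```bash
python3 -c "
from workcell import workorder; print(workorder.job_done())"
```

```text
the job is handed in; nothing more can be done
None
```

The wrench was fitted over the key and tightened until it clicked (torque peaked near 0.8 N m, break-over estimated at about 0.05 rad), then lifted off and laid flat on the mat; the job was handed in at about 22.5 s, and no verdict was reported.

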